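# Hold the bench waste can open by its lever

## Task

Open the steel waste can on the lab bench by its lever: press the round palm plate at the lever's long end down with the fingertips, smoothly and all the way to its stop, so that the short end raises the heavy lid fully open, and finish while still holding it down so that I can drop in the used dishes. The lid is contaminated: do not touch it, do not fling it up or let it fall shut, and leave the things standing around where they are, without lifting any of them.

Things in the scene. Friction and masses are not known exactly. Their poses are not given: they have to be found in the camera images.
- can: round stainless steel waste can, 152 mm across and 170 mm high, screwed to the bench, with a U-shaped aluminium lever around it. Origin at the centre of its underside on the bench; its x axis points level from the lever's palm plate to the lid's hinge (the palm plate lies on the -x side, the hinge on the +x side), z up.
- lever: U-shaped aluminium lever around the can. Origin on its level pivot line (along can y), on the can's axis, 174.5 mm above the bench. Short end (60 mm, to can +x): two rollers under the lid's ears; long end (to can -x): the palm plate. At rest its axes are parallel to the can's and the long end points 15 degrees up; at the stop it has turned 0.56 rad (long end 17 degrees below level).
- palm_plate (a point): centre of the top of the palm plate, a flat disc 90 mm across and 7 mm thick on the lever's long end, 205 mm from the pivot line and 10 mm above the arm's centre line; nothing over it, bench below. About 237 mm above the bench at rest, about 124 mm at the stop, on an arc about the pivot. A spring and the lid push it back up: it takes about 3 to 12 N.
- lid: domed round steel lid, 162 mm across, about 0.8 kg, on the can's rim; two ears at its sides rest on the lever's rollers. Origin on the hinge line, 172 mm above the bench, 90 mm from the can's axis to can +x. Its z axis is vertical when shut; the front goes up as the lever is pressed, tilted about 0.9 rad (51 degrees) at the lever's stop. It falls shut when the lever is let go.
- dish: closed petri dish with agar lying loose on the bench, 92 mm across and 16 mm high; origin at the centre of its underside
- wash_bottle: white plastic wash bottle standing loose on the bench, 64 mm across and 172 mm high with its bent spout; origin at the centre of its underside
- slide_box: grey plastic slide box lying loose on the bench, 100 x 85 x 34 mm; origin at the centre of its underside
- microscope: white stereo microscope standing at the left, base 300 x 210 mm, about 380 mm high, fixed; origin at the centre of its underside

How it is judged:
By the outcome, as a careful person would: the job done as asked, in the order asked, and still so for the second after the job is handed in, while the arm keeps its last pose, push and grip.
It also fails if it takes over 32 s, if anything falls off the work surface, if the arm or the gripper's body presses on something with over 40 N, if the wrist force passes 120 N, or if a joint passes its speed limit or range.

## Robot

A 6-joint arm with a two-finger parallel gripper is mounted at the origin on the work surface. World frame = base frame: x ahead of the robot, y to its left, z up, the work surface at z = 0. Lengths are in m, angles in rad, forces in N, time in s.
With the tool pointing down it reaches from about 0.275 to 0.825 m from the base axis. Payload 4.9 kg.
Tool frame: the origin (TCP) lies where the fingers leave the gripper's body, on its centre line; the fingertips stand 73 mm ahead of it and the grasp point (between the pads) lies 54 mm ahead of it (env.grip_depth is the distance from the TCP to the grasp point, in m); z points along the fingers, x is the direction in which the jaws open and shut, and the axes are right-handed (so a half turn about z gives the same grasp; the last joint's range is limited). The gripper opens to 85 mm and grips with 20 to 120 N. Pads are 22 mm wide; open, the fingers measure 114 mm over their backs; the gripper's body (76 mm by 85 mm) begins 54 mm behind the grasp point. The pads swing forward as they close: fully open they stand 13 mm farther back than shut.
Start: joints at [1.122, 0.326, -0.193, 1.052, 0, 1.437], TCP at [0.17, 0.523, 0.304] pointing down, gripper open.
Joint ranges: [-2.65, 2.65], [-0.97, 1.79], [-1.3, 1.35], [-1.93, 2.1], [-1.47, 1.37], [-3.14, 3.14]. Speed limits (rad/s): [2.57, 2.57, 3.14, 3.14, 3.14, 3.14].

## Interface

Orientations are given as a unit quaternion [w, x, y, z].
In Python, from plant import env, imaging, ticket gives the robot as it stands. The module is installed in compiled form; this text tells all that it offers.
- The arm moves only by the shell command python3 -m creep 'ROWS' [FORCE]. ROWS is JSON, a list of rows, each a list of 5 numbers: the finger opening in m, from 0 to 0.0854, then the shift along the tool's x, y, z in m, then the turn about the tool's z in rad. A call has 1 to 12 rows; each row is the pose to reach, as a shift and turn from the pose commanded when the call began, along the tool's axes at that moment; what a row does not reach only later rows make up. A row lasts 1/12 s, in which the tool goes at most 41.7 mm and 7.16 degrees, less where a joint would pass 70% of its speed; a pose out of reach is approached as far as the arm can. A call with a gripper value outside its range is refused whole. The fingers move at their own pace and stop on an object; FORCE is the grip in N (left out, the last holds). Time passes only in rows, so rows that repeat a pose let the fingers close. It gives the time, the measured TCP pose, the force and the opening at its end, in the units of the state.
- env.get_state(): the state, without advancing time (a new reading comes with each control period).
- imaging.grab_frame(name): name is "side" or "top" or "wrist"; returns a dict with "color" (400x640x3 uint8, blue, green, red), "range_z" (400x640 float32, m along the optical axis (not along the pixel's ray), 0 where there is no reading), "K" (3x3 intrinsics, pixels), "extrinsics" (4x4, takes a point from world to camera coordinates). Camera axes: x right, y up, looking along -z (the intrinsics and any distortion apply to the point x, -y, -z); pixel columns grow to the right and rows downward; lengths in m; the calibration is good to about 2 mm. The wrist camera is an equidistant fisheye: a pixel r from the principal point sees the ray r / f radians off the axis. A picture is of the moment at which its call begins.
- ticket.close_job(): hands the job in, once; it reports no verdict.
The state is a dict: "time": time; "qpos": joint angles; "qd": joint speeds; "joint_torque": joint torques, N m; "tcp_pos": TCP position; "ee_rot": TCP orientation; "wrist_force": force on the tool from outside, world axes, zero at the start; "wrist_torque": the same for the moment, N m; "gripper_width": finger opening in m.
Only numpy, scipy, OpenCV 4.12 (cv2) and the standard library are available. Lean on these libraries where they do the work, as an engineer would, in place of code of your own. Each camera call takes 0.05 s, during which the arm holds its last target. There are 200 camera calls.

## Working session

There is one attempt and no reset: what is moved stays moved. The work goes in short steps, Python scripts to look and compute and a shell command to move; the robot and the scene stay as the last step left them, time stands still between calls to the robot, and variables do not carry over. Pictures are saved under pics/ and viewed, about 8 in all and at most 12, crops included, and the job is handed in when it is done.

```bash
mkdir -p pics; cat > h.py <<'E'
import numpy as np, cv2
from plant import env, imaging, ticket
def grab(n,save=None):
    f=imaging.grab_frame(n)
    if save: cv2.imwrite('pics/'+save,f['color'])
    return f
def world(f):
    K=f['K'];E=f['extrinsics'];z=f['range_z'].astype(float)
    v,u=np.mgrid[:z.shape[0],:z.shape[1]]
    p=np.stack([(u-K[0,2])/K[0,0]*z,-(v-K[1,2])/K[1,1]*z,-z],-1)
    return (p-E[:3,3])@E[:3,:3]
E
python3 - <<'E'
from h import *
s=env.get_state()
print({k:np.round(v,3) for k,v in s.items()})
for n in ('top','side'):
    f=grab(n,n+'1.png'); np.save(n+'.npy',world(f)); print(n,f['K'].round(1).tolist(),f['extrinsics'].round(3).tolist(),(f['range_z']>0).mean())
a=cv2.imread('pics/top1.png');b=cv2.imread('pics/side1.png')
E
```

```text
{'time': np.float64(0.0), 'qpos': array([ 1.122,  0.327, -0.194,  1.052, -0.   ,  1.437]), 'qd': array([-0.   ,  0.001,  0.   ,  0.001, -0.002, -0.001]), 'joint_torque': array([ 1.0000e-03, -4.4340e+01,  2.6244e+01,  1.5000e-02, -0.0000e+00,
       -0.0000e+00]), 'tcp_pos': array([0.17 , 0.523, 0.303]), 'ee_rot': array([ 0.   ,  0.809,  0.588, -0.001]), 'wrist_force': array([ 0.784,  0.477, -0.671]), 'wrist_torque': array([ 0.003, -0.004, -0.012]), 'gripper_width': np.float64(0.086)}
top [[395.8, 0.0, 310.5], [0.0, 395.8, 205.9], [0.0, 0.0, 1.0]] [[0.007, -1.0, -0.011, 0.127], [0.992, 0.005, 0.127, -0.593], [-0.127, -0.011, 0.992, -1.049], [0.0, 0.0, 0.0, 1.0]] 0.9961640625
side [[388.1, 0.0, 320.3], [0.0, 388.1, 202.1], [0.0, 0.0, 1.0]] [[-0.982, -0.187, -0.008, 0.605], [0.114, -0.629, 0.769, -0.116], [-0.148, 0.754, 0.64, -1.094], [0.0, 0.0, 0.0, 1.0]] 0.99575
```

View pics/top1.png

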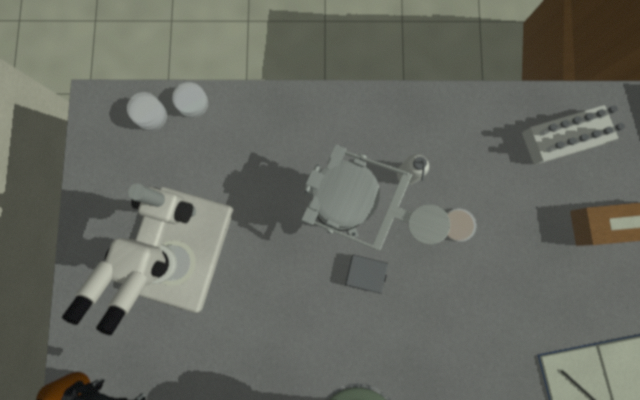

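View pics/side1.png

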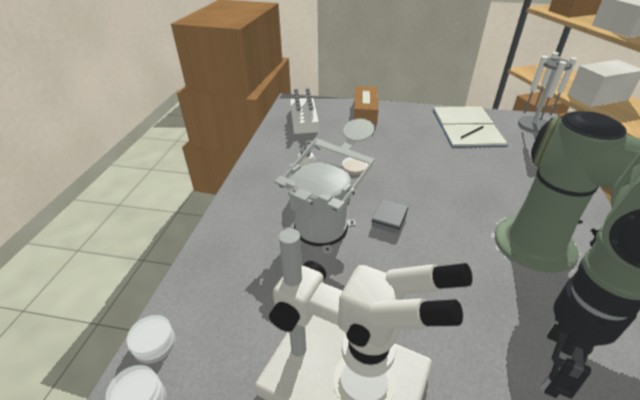

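The top view shows the palm plate at about (430,224), the lid at (345,195), the dish partly under the plate at (461,225), the bottle at (418,167), the slide box at (368,273) and the microscope at left. The side view agrees, with the plate at (358,130). Next I measure these.

```bash
python3 - <<'E'
from h import *
T=np.load('top.npy');S=np.load('side.npy')
for n,u,v in [('plate',430,224),('dish',464,225),('bottle',420,165),('bottle2',415,172),('box',368,273),('lid',345,195),('micro eyep',125,300),('micro knob',184,212),('micro top',140,195),('micro base',220,230),('crossarm',393,215),('arm',60,385)]:
    print(n,T[v,u].round(3))
def fit(P,m,u0,v0,lab):
    n,l=cv2.connectedComponents(m.astype(np.uint8)); k=l==l[v0,u0]
    q=P[k]; c,r=cv2.minEnclosingCircle(q[:,:2].astype(np.float32)); print(lab,k.sum(),'mean',q.mean(0).round(3),'circ',np.round(c,3),round(r,3)); 
    A=np.c_[q[:,:2]-q[:,:2].mean(0),np.ones(len(q))]; print('  plane grad',np.linalg.lstsq(A,q[:,2],rcond=None)[0].round(3))
r=lambda P,lo,hi:(P[...,2]>lo)&(P[...,2]<hi)
m=r(T,.2,.27); m[:,:408]=0; fit(T,m,430,224,'plate top')
print('side plate',S[130,358].round(3)); m=r(S,.2,.27); m[140:]=0; m[:,:342]=0; fit(S,m,358,130,'plate side')
m=r(T,.008,.03); m[:,:452]=0;fit(T,m,464,225,'dish')
m=r(T,.165,.215);m[:,385:]=0; m[:,:310]=0; fit(T,m,345,195,'lid')
m=r(T,.02,.05);fit(T,m,368,273,'box')
g=T[...,2]; b=(g>.1)&(T[...,1]>.25)&(T[...,0]<.75)&(T[...,0]>.15)
print('micro bounds',T[b].min(0).round(3),T[b].max(0).round(3))
c=T[100:250,290:460]; print('max z can area',c[...,2].max())
E
```

```text
plate [ 0.527 -0.137  0.238]
dish [ 0.543 -0.295  0.017]
bottle [ 0.683 -0.145  0.142]
bottle2 [ 0.67  -0.137  0.122]
box [ 0.411 -0.026  0.033]
lid [0.6   0.047 0.185]
micro eyep [0.371 0.473 0.364]
micro knob [0.549 0.406 0.256]
micro top [0.568 0.451 0.376]
micro base [0.523 0.375 0.048]
crossarm [ 0.55  -0.061  0.21 ]
arm [0.137 0.742 0.103]
plate top 1327 mean [ 0.528 -0.134  0.237] circ [ 0.529 -0.132] 0.047
  plane grad [-0.108 -0.254  0.237]
side plate [0.446 0.865 0.793]
plate side 251468 mean [ 0.859 -0.389 -0.088] circ [ 0.52  -1.186] 2.111
  plane grad [-0.215  0.065 -0.088]
dish 672 mean [ 0.545 -0.291  0.016] circ [ 0.546 -0.283] 0.046
  plane grad [-0.003  0.006  0.016]
lid 4635 mean [0.605 0.046 0.182] circ [0.6  0.02] 0.137
  plane grad [-0.055 -0.057  0.182]
box 1179 mean [ 0.41  -0.021  0.034] circ [ 0.41  -0.021] 0.064
  plane grad [-0.003 -0.003  0.034]
micro bounds [0.16  0.396 0.152] [0.603 0.591 0.407]
max z can area 1.117322921596385
```

```bash
python3 -m creep '[[0,-0.02,0.01,-0.03],[0,0,0,0]]' 2>&1 | tail -1; python3 -m creep '[[0,-0.02,0.01,-0.03,0],[0,-0.05,0.025,-0.05,0],[0,-0.08,0.04,-0.05,0],[0,-0.115,0.058,-0.05,0],[0,-0.145,0.073,-0.05,0],[0,-0.174,0.088,-0.05,0],[0,-0.2,0.11,-0.05,0],[0,-0.23,0.14,-0.05,0],[0,-0.26,0.165,-0.05,0],[0,-0.29,0.19,-0.05,0],[0,-0.32,0.218,-0.05,0],[0,-0.345,0.24,-0.05,0]]'
```

```text
$[0]: bad value
time: 1.1
tcp_pos: [0.2919, 0.1185, 0.3539]
ee_rot: [0.0, 0.809, 0.587, 0.0]
wrist_force: [0.3, 0.6, 0.6]
gripper_width: -0.0001
```

```bash
python3 -m creep '[[0,-0.015,0.025,0,0],[0,-0.03,0.055,0,0],[0,-0.045,0.085,0,0],[0,-0.063,0.115,0,0],[0,-0.08,0.145,0,0],[0,-0.096,0.175,0,0],[0,-0.113,0.205,0,0],[0,-0.13,0.235,0,0],[0,-0.145,0.265,0,0],[0,-0.157,0.285,0,0],[0,-0.167,0.304,0,0],[0,-0.167,0.304,0,0]]'; python3 - <<'E'
from h import *
a=grab('side')['color'];b=grab('wrist')['color']
cv2.imwrite('pics/2.png',cv2.resize(np.vstack([a[40:300],b]),(640,600)) if 0 else np.hstack([cv2.resize(a[60:260,200:520],(480,300)),cv2.resize(b,(320,300))]))
print(env.get_state()['tcp_pos'].round(4))
E
```

```text
time: 2.1
tcp_pos: [0.5311, -0.1352, 0.3528]
ee_rot: [0.0, 0.81, 0.586, -0.0]
wrist_force: [-0.4, -0.1, -0.3]
gripper_width: -0.0001
[ 0.5289 -0.1326  0.3529]
```

View pics/2.png

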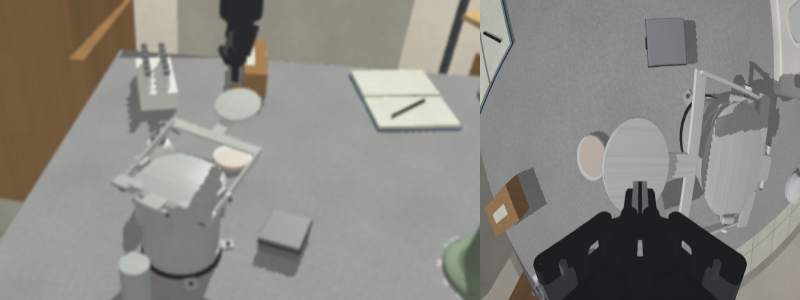

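Both views show the closed fingertips above the centre of the plate: the tip is at (237,80) against the plate at (238,103) in the left half. Next I go down to just above contact, then press along the arc.

```bash
python3 -m creep '[[0,0,0,0.012,0],[0,0,0,0.024,0],[0,0,0,0.034,0],[0,0,0,0.038,0],[0,0,0,0.040,0],[0,0,0,0.042,0],[0,0,0,0.044,0],[0,0,0,0.046,0]]'
```

```text
time: 2.87
tcp_pos: [0.5291, -0.1325, 0.3085]
ee_rot: [0.001, 0.809, 0.588, -0.0]
wrist_force: [-2.5, -0.7, 4.2]
gripper_width: 0.0002
```

```bash
python3 -m creep '[[0,-0.001,0,0.002,0],[0,-0.002,0,0.005,0],[0,-0.003,0,0.008,0],[0,-0.004,0,0.011,0],[0,-0.005,0,0.014,0],[0,-0.006,0,0.017,0],[0,-0.006,0,0.02,0],[0,-0.007,0,0.023,0],[0,-0.007,0,0.026,0],[0,-0.008,0,0.029,0],[0,-0.008,0,0.032,0],[0,-0.009,0,0.035,0]]'; python3 -m creep '[[0,0,0,0.003,0],[0,-0.001,0,0.006,0],[0,-0.001,0,0.009,0],[0,-0.001,0,0.012,0],[0,-0.001,0,0.015,0],[0,-0.001,0,0.018,0],[0,-0.001,0,0.021,0],[0,-0.001,0,0.024,0],[0,-0.001,0,0.027,0],[0,-0.001,0,0.03,0],[0,0,0,0.033,0],[0,0,0,0.035,0]]'
python3 - <<'E'
from h import *
a=grab('side')['color'];b=grab('wrist')['color']
cv2.imwrite('pics/3.png',np.hstack([cv2.resize(a[60:260,200:520],(480,300)),cv2.resize(b,(320,300))]))
s=env.get_state();print(s['tcp_pos'].round(4),s['wrist_force'].round(1))
E
```

```text
time: 3.87
tcp_pos: [0.5261, -0.14, 0.2738]
ee_rot: [-0.001, 0.809, 0.588, 0.001]
wrist_force: [-3.3, 5.4, 8.0]
gripper_width: -0.0002
time: 4.87
tcp_pos: [0.5257, -0.1411, 0.2386]
ee_rot: [0.0, 0.809, 0.587, -0.001]
wrist_force: [-4.7, 0.5, 9.3]
gripper_width: 0.0
[ 0.5257 -0.1411  0.2385] [-4.6 -0.5  5.6]
```

View pics/3.png

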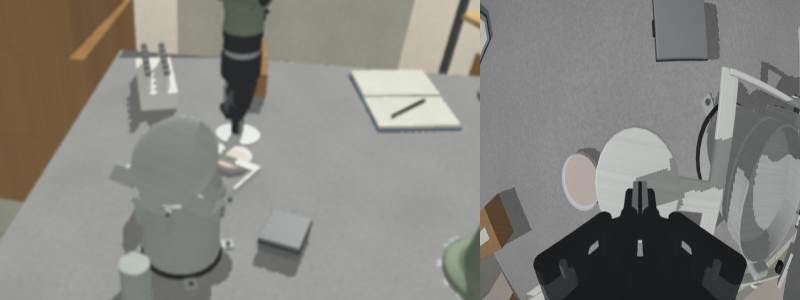

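The lid is rising, and the tips are on the plate near its centre ((237,130) against (238,134)). I press on, slowing towards the stop.

```bash
python3 -m creep '[[0,0,0,0.003,0],[0,0,0,0.006,0],[0,0.001,0,0.009,0],[0,0.001,0,0.012,0],[0,0.002,0,0.015,0],[0,0.002,0,0.018,0],[0,0.003,0,0.021,0],[0,0.003,0,0.024,0],[0,0.004,0,0.027,0],[0,0.004,0,0.03,0],[0,0.005,0,0.032,0],[0,0.005,0,0.034,0]]'; python3 -m creep '[[0,0,0,0.001,0],[0,0,0,0.002,0],[0,0,0,0.003,0],[0,0,0,0.004,0],[0,0.001,0,0.005,0],[0,0.001,0,0.006,0]]'
```

```text
time: 5.97
tcp_pos: [0.5275, -0.1369, 0.2046]
ee_rot: [0.001, 0.809, 0.587, -0.001]
wrist_force: [-3.2, -1.1, 6.3]
gripper_width: -0.0004
time: 6.47
tcp_pos: [0.528, -0.1357, 0.1987]
ee_rot: [0.001, 0.809, 0.587, -0.001]
wrist_force: [-3.6, -0.8, 9.9]
gripper_width: -0.0001
```

```bash
python3 -m creep '[[0,0,0,0.0005,0],[0,0,0,0.001,0],[0,0,0,0.0015,0],[0,0,0,0.002,0]]';python3 -m creep '[[0,0,0,0.0005,0],[0,0,0,0.001,0],[0,0,0,0.0015,0],[0,0,0,0.002,0]]'
```

```text
time: 6.8
tcp_pos: [0.5281, -0.1356, 0.1978]
ee_rot: [0.001, 0.809, 0.587, -0.0]
wrist_force: [-6.5, 0.5, 16.6]
gripper_width: 0.0
time: 7.13
tcp_pos: [0.5282, -0.1355, 0.1968]
ee_rot: [0.001, 0.809, 0.587, 0.0]
wrist_force: [-8.6, 2.0, 24.2]
gripper_width: 0.0
```

The force rises steeply past the normal 12 N, so the lever is at its stop. I hold and check.

```bash
python3 -m creep '[[0,0,0,0,0],[0,0,0,0,0],[0,0,0,0,0],[0,0,0,0,0],[0,0,0,0,0],[0,0,0,0,0]]'
python3 - <<'E'
from h import *
a=grab('side')['color'];b=grab('wrist')['color'];f=grab('top');t=f['color'];T=world(f)
cv2.imwrite('pics/4.png',np.vstack([np.hstack([cv2.resize(a[60:260,200:520],(480,300)),cv2.resize(b,(320,300))]),cv2.resize(t[90:310,180:500],(436,300)) if 0 else np.hstack([cv2.resize(t[90:310,180:500],(436,300)),np.zeros((300,364,3),np.uint8)])]))
# lid tilt: steep plane of points above rim, near can
d=np.array([.393,.919]);q=T.reshape(-1,3);s=(q[:,:2]-[.605,.046])@d;l=(q[:,:2]-[.605,.046])@[-.919,.393]
k=(abs(l)<.06)&(s>-.06)&(s<.09)&(q[:,2]>.19)&(q[:,2]<.34)
A=np.c_[s[k],l[k],np.ones(k.sum())];print(k.sum(),np.linalg.lstsq(A,q[k,2],rcond=None)[0].round(3),q[k,2].max().round(3),s[k].min().round(3),s[k].max().round(3))
s=env.get_state();print(s['tcp_pos'].round(4),s['wrist_force'].round(1))
E
```

```text
time: 7.63
tcp_pos: [0.5281, -0.1355, 0.197]
ee_rot: [0.001, 0.809, 0.588, 0.0]
wrist_force: [-9.1, 1.2, 22.0]
gripper_width: 0.0004
2210 [-1.171  0.003  0.295] 0.31 -0.018 0.088
[ 0.5282 -0.1355  0.197 ] [-7.4  2.1 22.9]
```

View pics/4.png

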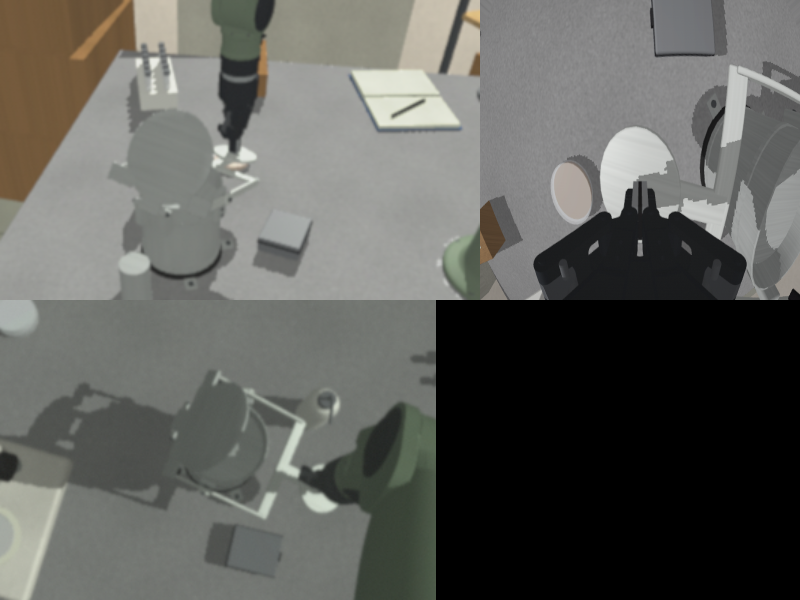

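The picture shows the lid open, the tips on the plate, and the bottle, box and dish where they were. The lid's front edge is at s = -18 mm and z = 0.31 m, against a predicted -17 mm and 0.305 m. I hand it in while still holding.

```bash
python3 -c "
from plant import ticket; print(ticket.close_job())"
```

```text
the job is handed in; nothing more can be done
None
```

The can is open. I pressed the palm plate down to its stop with the closed fingertips in about 4 s, and the arm was still holding it down when I handed in the job, about 8 s in.

- **Stop reached:** the last TCP height was 0.197 m, which matches the plate at its stop. The push rose steeply from about 10 N to a steady 22–23 N there, against 3–12 N while pressing.
- **Lid open:** the depth image showed it tilted about 49.5° against the nominal 51°. Its front edge was at the predicted place, 0.31 m high.
- **Lid and surroundings:** the arm stayed clear of the lid. By eye, the bottle, slide box and dish had not moved; I did not re-measure them.
- **Problems:** one move command was refused for wrong row length, with no effect. The side camera gave no depth reading at the plate, so the plate position came from the top camera's depth alone. The height, size and slope it gave matched the description, and the side and wrist pictures confirmed it.

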